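Third hand: press a tool hanger onto a sprung rail

ROBOT

A 6-joint arm with a two-finger parallel gripper is mounted at the origin on the work surface. World frame = base frame: x ahead of the robot, y to its left, z up, the work surface at z = 0. Lengths are in m, angles in degrees, forces in N, time in s.
With the tool pointing down it reaches from about 0.35 to 0.875 m from the base axis. Payload 4.2 kg.
Tool frame: the origin (TCP) lies between the finger pads; the fingertips stand 14 mm ahead of it and the grasp point (between the pads) lies 5 mm behind it; z points along the fingers, y is the line along which they close (so a half turn about z gives the same grasp; the last joint's range is limited). The gripper opens to 87 mm and grips with 3 to 60 N. Pads are 19 mm wide; open, the fingers measure 117 mm over their backs; the gripper's body (75 mm by 190 mm) begins 51 mm behind the grasp point.
Start: joints at [14.817, 22.042, 0.453, 0, -68.411, -14.817], TCP at [0.625, 0, 0.237] pointing down, gripper open.
Joint ranges: [-179.83, 179.83], [-69.29, 118.12], [-61.27, 80.66], [-181.25, 117.63], [-171.15, -9.14], [-177.46, 177.46]. Speed limits (degrees/s): [159.86, 159.86, 180, 180, 180, 180].

INTERFACE

Orientations are given as a 3x3 rotation matrix whose columns are the frame's x, y, z axes.
In Python, from station import * gives the robot as it stands. The module is installed in compiled form; this text tells all that it offers.
- The arm moves only by the tool play_rows, never from a script. Its argument "steps" is a list of rows, each an object of numbers: "ax", "ay", "az": the turn, a rotation vector about the tool's x, y, z in degrees; "dx", "dy", "dz": the shift along the tool's x, y, z in mm; "claw": the finger opening in mm, from 0 to 87. A call has 1 to 20 rows; each row shifts and turns the commanded pose from where the row before left it, along the tool's axes as they then stand; what a row does not reach is not made up. A row lasts 1/10 s, in which the tool goes at most 50 mm and 8.59 degrees, less where a joint would pass 70% of its speed; a pose out of reach is approached as far as the arm can. A call with a gripper value outside its range is refused whole. The fingers move at their own pace and stop on an object; the grip force is fixed at half the most. Time passes only in rows, so rows that do not move let the fingers close. It gives the time, the measured TCP pose, the force, the opening and the grip force at its end, in the units of the state.
- sense(): the state, without advancing time (a new reading comes with each control period).
- capture(name): name is "scene" or "side" or "wrist"; returns a dict with "frame" (480x640x3 uint8, blue, green, red), "range_z" (480x640 float32, m along the optical axis (not along the pixel's ray), 0 where there is no reading), "fx", "fy", "cx", "cy" (pixels), "xyz" and "rotation" of the camera in the world. Camera axes: x right, y down, z forward; pixel columns grow to the right and rows downward; lengths in m; the calibration is good to about 2 mm. A picture is of the moment at which its call begins.
- finish_job(): hands the job in; it is judged then, once.
The state is a dict: "time_s": time; "joints": joint angles; "joint_velocities": joint speeds; "effort": joint torques, N m; "tcp_pos": TCP position; "ee_rot": TCP orientation; "wrist_force": force on the tool from outside, world axes, zero at the start; "moment": the same for the moment, N m; "gripper_width": opening from 0.0 (shut) to 1.0 (fully open); "gripper_force": force on a finger pad.
Only numpy, scipy, OpenCV 4.12 (cv2) and the standard library are available. Lean on these libraries where they do the work, as an engineer would, in place of code of your own. Each camera call takes 0.05 s, during which the arm holds its last target. There are 200 camera calls.

TASK

Pick up the blue hanger, stand it upright on the white fixture base, halfway between the two upright pegs with its flat plate towards the wooden rail, and press it squarely and flush against the rail until the fixture's pointer is in the green zone, without ever letting it reach the red. I will drive the screws from behind, so finish while still holding the hanger there, standing on the base with the pointer steady in the green: do not let go. Leave the mallet, the hook puller and the spare peg where they lie.

Things in the scene. Friction and masses are not known exactly. Their poses are not given: they have to be found in the camera images.
- hanger: Blue aluminium tool hanger, about 200 g, loose, upright on the table. Flat plate 6 thick, 60 wide, 70 mm high, outer face at x = +40 mm; behind it a rib 14 thick (y), x = -35 to +34, 50 mm high: grip it across y between the plate and the upturned end lip (x = -35 to -23, 68 mm high). Origin: underside, middle of rib; +x out through the plate (press direction), z up.
- hanger_face (a point): Point on the hanger's flat outer face, at the middle of its lower edge: 40 mm from the hanger's origin along its +x. This face must lie on the rail.
- jig: Fixed fixture: white base 12 mm thick, x = -130 to +150, y = -185 to +185 mm; aluminium back block at x = 115 to 145 mm, 57 mm high, behind the sprung rail. Origin: on the table (base underside) below the middle of the rail's front face when the rail is at rest. +x = press direction, away from the robot (turned up to 15 degrees), y left along the rail, z up.
- gauge (a point): Middle of the top of the white gauge block (80 x 28 mm) at the left end of the jig, 62 mm above the table, at x = 42, y = 163 mm of the jig. A black pointer on the rail moves over it to +x: green zone where the rail is pushed back 22 to 44 mm, red from 52 mm.
- rail: Brown wooden rail, 270 long (y), 18 thick, 14 to 62 mm above the table; flat front face to -x. Slides only along the jig's +x (65 mm) on a spring, 300 N/m, no preload or friction: 10 N at 33 mm; green is about 6.6 to 13 N. Axes as the jig's; origin equals the jig's at rest and moves with the rail: its x in the jig's frame is the distance pushed back.
- peg_pair: Two titanium-grey pegs, 12 mm square, T heads 30 mm wide (y), fixed upright in a track in the base, tops 82 mm above the table, 150 mm apart. Origin: on the base's top (12 mm above the table) halfway between them, pegs at y = -75 and +75 mm, 20 mm in front of the resting rail face, up to 35 mm off the rail's middle. Axes as the jig's.
- mallet: Orange plastic mallet lying on the table, 268 mm long, head 100 mm wide, 55 mm high; origin at the underside near mid-length, x along the handle to the head. Leave it alone.
- puller: Steel hook puller of 10 mm round bar, 210 mm long, lying flat; origin at the middle of its shaft on the table, x towards the hook. Leave it alone.
- spare_peg: Third titanium-grey peg, 188 mm long, about 12 mm square with a 30 mm head, lying on the table; origin underneath its middle, x towards the head. Leave it alone.
There are look-alikes about, which are no part of the job. What is meant by the hanger is not turquoise, and is the smaller of those in its own colour.

How it is judged (in metres and radians):
On the way, in this order (a step that is already met when the one before it is completed fails the run):
1. the hanger is picked up off the table (height (world z) of hanger above 0.02 m and contact force between the fingers and hanger above 0.5 N), for 0.1 s.
2. the hanger stands on the base, square to the rail and midway between the pegs (y of hanger in the frame of peg_pair between -0.008 and 0.008 m and z of hanger in the frame of jig below 0.017 m and angle between the x axis of hanger and the x axis of jig, either way round below 0.08 rad and angle between hanger's own z axis and vertical below 0.08 rad and contact force between the fingers and hanger above 0.5 N), for 0.1 s.
At the end, for the whole second after the job is handed in: Gripper still holds the hanger: on the base (5 mm), upright and square (0.08 rad), within 8 mm of midway between the pegs, face on the rail (4 mm); rail pushed back 21 to 45 mm (green) by it, contact 5 to 16 N, at rest (all of step 2 and x of rail in the frame of jig between 0.021 and 0.045 m and contact force between hanger and rail between 5 and 16 N and x of hanger_face in the frame of rail between -0.004 and 0.004 m and linear speed of hanger below 0.01 m/s); the arm keeps its last pose, push and grip.
It fails at once if the pointer reaches the red (x of rail in the frame of jig above 0.052 m).
It fails at once if the mallet is disturbed (moved over 25 mm) (distance of mallet from where it was at the start of the episode above 0.025 m).
It fails at once if the hook puller is disturbed (moved over 25 mm) (distance of puller from where it was at the start of the episode above 0.025 m).
It fails at once if the spare peg is disturbed (moved over 25 mm) (distance of spare_peg from where it was at the start of the episode above 0.025 m).
It also fails if it takes over 42 s, if anything falls off the work surface, if the arm or the gripper's body presses on something with over 40 N, if the wrist force passes 120 N, or if a joint passes its speed limit or range.

## Working session

There is one attempt and no reset: what is moved stays moved. The work goes in short steps, Python scripts to look and compute and a tool call to move; the robot and the scene stay as the last step left them, time stands still between calls to the robot, and variables do not carry over. Pictures are saved under pics/ and viewed, at most 10 in all, crops included, and the job is handed in when it is done.

Besides the shell and the picture viewer there is one more tool, called after ">>>" as name(argument=value, ...), one argument or row to a line, values as JSON. play_rows: Moves the arm, as the interface text tells. Its arguments: {"type":"object","properties":{"steps":{"type":"array"}},"required":["steps"]}

```bash
mkdir -p pics
cat > h.py <<'E'
from station import *
import numpy as np, cv2
def world(c,u,v,d=None):
    d=c["range_z"][v,u] if d is None else d
    p=np.stack([(u-c["cx"])/c["fx"]*d,(v-c["cy"])/c["fy"]*d,d],-1)
    return p@np.array(c["rotation"]).T+np.array(c["xyz"])
def cloud(c):
    v,u=np.mgrid[:480,:640]
    return world(c,u,v)
E
python3 - <<'E'
from h import *
import pickle
s=sense();print(s)
for n in("scene","side"):
    c=capture(n);cv2.imwrite(f"pics/{n}0.png",c["frame"]);pickle.dump(c,open(n+"0.pkl","wb"));print(n,c["xyz"],c["rotation"],c["fx"])
E
```

```text
{'time_s': 0.0, 'joints': array([ 1.48150736e+01,  2.20931638e+01,  3.81164935e-01, -3.06569622e-02,
       -6.84097058e+01, -1.48167127e+01]), 'joint_velocities': array([ 0.04447927,  0.02801692,  0.06630696,  0.03704922,  0.05657966,
       -0.05113545]), 'effort': array([ 5.69075401e-04, -3.90661991e+01,  1.87403029e+01,  4.22001421e+00,
        1.09914420e-02, -1.81494070e-04]), 'tcp_pos': array([6.24443948e-01, 1.64596783e-05, 2.35439385e-01]), 'ee_rot': array([[-2.25954310e-04, -9.99997597e-01, -2.18069995e-03],
       [-9.99999973e-01,  2.26090372e-04, -6.21470879e-05],
       [ 6.26399738e-05,  2.18068585e-03, -9.99997620e-01]]), 'wrist_force': array([-0.02522029, -1.00129915,  0.08288559]), 'moment': array([-0.00424217, -0.01211628, -0.01744043]), 'gripper_force': 0.0, 'gripper_width': 1.0028566191340185}
scene [0.92043426 0.62658135 0.85827244] [[-0.81714941  0.41939496 -0.39544243]
 [ 0.57642037  0.59754538 -0.55738593]
 [ 0.00252994 -0.68340866 -0.73003165]] 476.0974314963501
side [ 0.02412489 -0.65020339  0.85912528] [[ 0.83686068 -0.37237565  0.40124876]
 [-0.54719004 -0.59008827  0.5936151 ]
 [ 0.01572438 -0.71633247 -0.69758192]] 456.22509298390673
```

View pics/scene0.png

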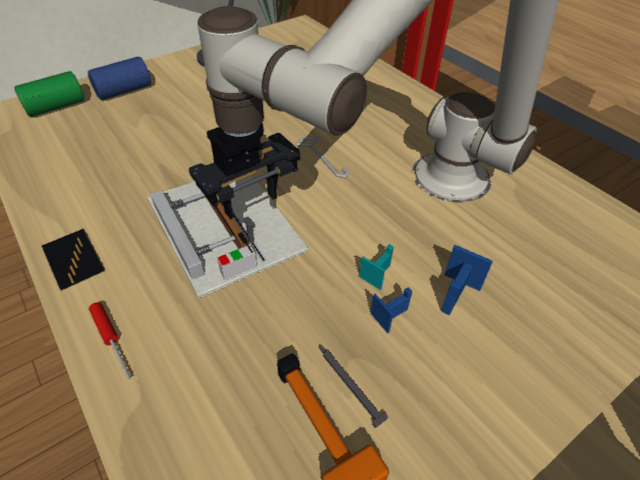

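View pics/side0.png

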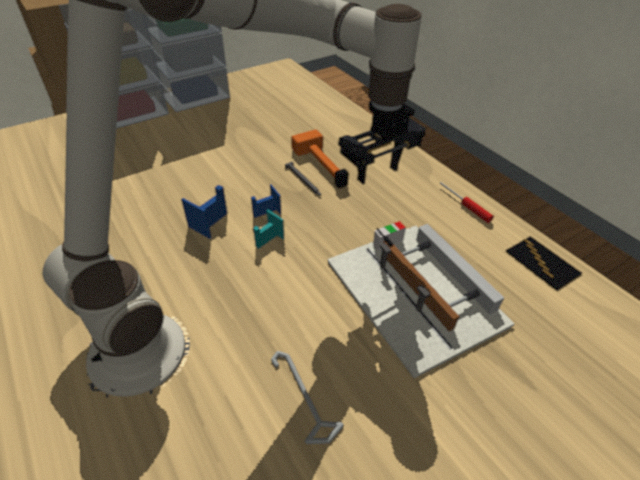

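Scene view candidates: turquoise hanger (377,266), small blue (391,308), large blue (465,277). In the side view they are at (268,230), (266,203) and (205,210). By the description the target is the small blue one; I'll measure it and take one close crop.

Run:
```python
from h import *
import pickle
out=[]
for n,(x0,y0,x1,y1) in dict(scene=(355,240,500,340),side=(170,175,300,255)).items():
    c=pickle.load(open(n+"0.pkl","rb"));P=cloud(c)
    hsv=cv2.cvtColor(c["frame"],cv2.COLOR_BGR2HSV)
    m=cv2.inRange(hsv,(100,120,40),(125,255,255)); z=np.zeros_like(m);z[y0:y1,x0:x1]=m[y0:y1,x0:x1]
    k,l,st,ce=cv2.connectedComponentsWithStats(z)
    for i in range(1,k):
        if st[i,4]<60: continue
        p=P[(l==i)&(c["range_z"]>0)]
        print(n,ce[i].round(),st[i,4],"min",np.percentile(p,2,0).round(3),"max",np.percentile(p,98,0).round(3))
        q=p[(p[:,2]>0.01)];np.save(f"bl_{n}_{int(ce[i][0])}.npy",q)
    out.append(cv2.resize(c["frame"][y0-20:y1+20,x0-20:x1+20],(400,300),interpolation=cv2.INTER_CUBIC))
    # jig: brown rail / grey peg tops by height
    J=P[(P[...,0]>.35)&(P[...,0]<1)&(abs(P[...,1])<.4)]
# jig from side
c=pickle.load(open("side0.pkl","rb"));P=cloud(c);hsv=cv2.cvtColor(c["frame"],cv2.COLOR_BGR2HSV)
reg=np.zeros((480,640),bool);reg[220:380,320:520]=1
t=reg&(P[...,2]>.055)&(P[...,2]<.1)
Z=(np.clip(P[...,2],0,.1)*2500).astype(np.uint8)
a=cv2.resize(c["frame"][215:375,325:515],(400,336),interpolation=cv2.INTER_CUBIC)
b=cv2.applyColorMap(cv2.resize(Z[215:375,325:515],(400,336),interpolation=cv2.INTER_NEAREST),cv2.COLORMAP_JET)
a=a[:300];b=b[:300]
cv2.imwrite("pics/crop1.png",np.vstack([np.hstack(out),np.hstack([a,b])]))
```

```text
scene [464. 274.] 1642 min [0.247 0.244 0.007] max [0.356 0.323 0.099]
scene [389. 308.] 818 min [0.415 0.228 0.007] max [0.489 0.283 0.07 ]
side [205. 213.] 1010 min [0.243 0.239 0.011] max [0.346 0.31  0.099]
side [266. 204.] 397 min [0.412 0.231 0.008] max [0.481 0.262 0.069]
```

View pics/crop1.png

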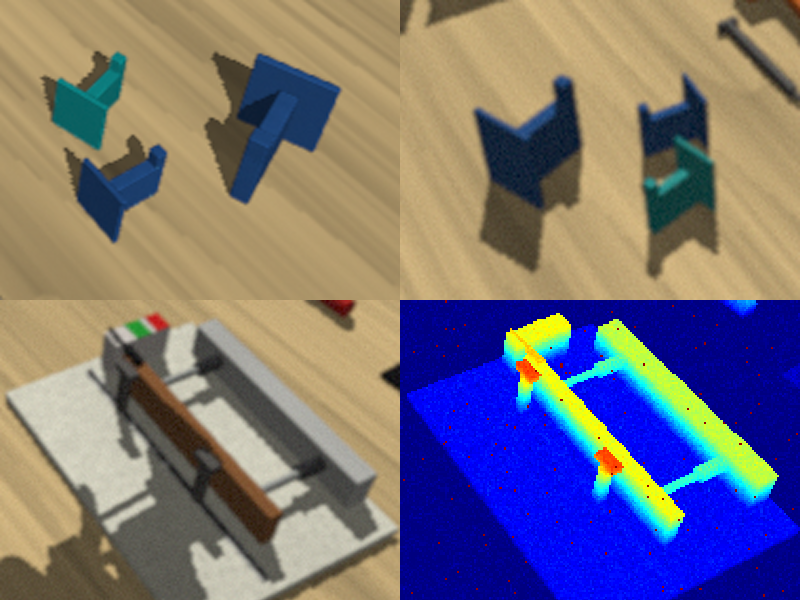

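The top row of the crop confirms the small blue hanger (70 mm high), with its plate on the far side and its lip towards the robot. The big one is 99 mm high. The lower row shows the two peg T-heads in red on the height map, in front of the rail. Next come the poses.

Run:
```python
from h import *
import pickle,glob
A=np.load("bl_scene_389.npy");B=np.load("bl_side_266.npy")
for n,q in(("scene",A),("side",B)):
    # top view features
    lip=q[(q[:,2]>.060)]
    rib=q[(q[:,2]>.044)&(q[:,2]<.054)]
    print(n,len(q))
    # split high points by 2-means
    _,lab,cc=cv2.kmeans(lip[:,:2].astype(np.float32),2,None,(3,50,1e-6),5,cv2.KMEANS_PP_CENTERS)
    for i in(0,1):
        p=lip[lab.ravel()==i];r=cv2.minAreaRect((p[:,:2]*1000).astype(np.float32));print(" high",len(p),p.mean(0).round(4),r)
q=A[A[:,2]<.068]
# plane RANSAC for outer plate face (vertical)
def vplane(q,tol=.002):
    best=0;rng=np.random.default_rng(0)
    for _ in range(500):
        a,b=q[rng.choice(len(q),2,0),:2]
        d=b-a;L=np.hypot(*d)
        if L<.02: continue
        n=np.array([d[1],-d[0]])/L;i=abs((q[:,:2]-a)@n)<tol
        if i.sum()>best:best=i.sum();bi=i
    p=q[bi];l=cv2.fitLine(p[:,:2].astype(np.float32),cv2.DIST_HUBER,0,1e-4,1e-4).ravel()
    t=(p[:,:2]-l[2:])@l[:2];return l,np.percentile(t,[1,99]),len(p),bi
l,t,n,bi=vplane(q);e=[l[2:]+l[:2]*s for s in t]
print("scene plate line dir deg",np.degrees(np.arctan2(l[1],l[0])),"ends",e,"len",t[1]-t[0],n,len(q))
# jig
for nm in("side","scene"):
    c=pickle.load(open(nm+"0.pkl","rb"));P=cloud(c);hsv=cv2.cvtColor(c["frame"],cv2.COLOR_BGR2HSV)
    W=(P[...,0]>.4)&(P[...,0]<.9)&(abs(P[...,1])<.35)&(c["range_z"]>0)
    if nm=="side":
        W[:215]=0;W[:,:325]=0;W[375:]=0;W[:,515:]=0
        m=W&(P[...,2]>.073)&(P[...,2]<.09)
        m=cv2.morphologyEx(m.astype(np.uint8),cv2.MORPH_OPEN,np.ones((2,2)))
        k,lb,st,ce=cv2.connectedComponentsWithStats(m)
        for i in range(1,k):
            if st[i,4]>12:
                p=P[lb==i];print("peg top",st[i],p.mean(0).round(4),"mid",((p.max(0)+p.min(0))/2).round(4),cv2.minAreaRect((p[:,:2]*1000).astype(np.float32)))
        br=W&(cv2.inRange(hsv,(3,90,30),(17,255,200))>0)
        k,lb,st,ce=cv2.connectedComponentsWithStats(br.astype(np.uint8))
        i=1+st[1:,4].argmax();p=P[lb==i];p=p[(p[:,2]>.057)&(p[:,2]<.066)]
        print("rail top",len(p),st[i],cv2.minAreaRect((p[:,:2]*1000).astype(np.float32)))
        a=W&(P[...,2]>.053)&(P[...,2]<.06)
        k,lb,st,ce=cv2.connectedComponentsWithStats(a.astype(np.uint8));i=1+st[1:,4].argmax()
        p=P[lb==i];print("block top",len(p),p.mean(0),cv2.minAreaRect((p[:,:2]*1000).astype(np.float32)))
    g=W&(cv2.inRange(hsv,(50,120,60),(75,255,255))>0);r=W&((cv2.inRange(hsv,(0,170,80),(4,255,255))|cv2.inRange(hsv,(174,170,80),(180,255,255)))>0)
    for s,m in(("green",g),("red",r)):
        p=P[m&(P[...,2]>.055)&(P[...,2]<.07)];print(nm,s,len(p),p.mean(0) if len(p) else 0)
```

```text
scene 766
 high 120 [0.4856 0.2563 0.067 ] ((484.31744384765625, 254.96018981933594), (59.71454620361328, 7.117729187011719), 87.29004669189453)
 high 41 [0.4198 0.2584 0.0657] ((419.393310546875, 257.7860412597656), (11.419670104980469, 13.374859809875488), 2.3315365314483643)
side 376
 high 21 [0.4793 0.2494 0.0656] ((479.25592041015625, 248.31692504882812), (40.47200393676758, 2.636892318725586), 89.05328369140625)
 high 12 [0.4142 0.2516 0.0663] ((415.82037353515625, 253.2005157470703), (13.485308647155762, 8.063396453857422), 44.162532806396484)
scene plate line dir deg 87.22263 ends [array([0.48547204, 0.22682809]), array([0.48822677, 0.28361243])] len 0.056851123360808616 344 704
peg top [381 244  11  11  75] [ 0.5837 -0.1071  0.0882] mid [ 0.3189 -0.3675  0.4486] ((312.0356140136719, -361.6558532714844), (814.7951049804688, 26.794700622558594), 43.179786682128906)
peg top [418 286  13  12  95] [ 0.5664 -0.257   0.0953] mid [ 0.3122 -0.4422  0.4512] ((305.0322570800781, -437.7298583984375), (703.8073120117188, 29.513591766357422), 34.701988220214844)
rail top 634 [ 385  241   74   90 1402] ((610.2949829101562, -198.61839294433594), (264.89544677734375, 18.83230972290039), 84.82522583007812)
block top 1087 [ 0.72920406 -0.21828832  0.05724163] ((731.048583984375, -207.77145385742188), (280.1505432128906, 34.347965240478516), 84.85004425048828)
side green 42 [ 0.65929878 -0.03666895  0.06315607]
side red 34 [ 0.68748847 -0.03878999  0.06328225]
scene green 85 [ 0.65894749 -0.0368825   0.06192072]
scene red 70 [ 0.68834446 -0.03952177  0.06207401]
```

Run:
```python
from h import *
import pickle
c=pickle.load(open("side0.pkl","rb"));P=cloud(c)
a=np.radians(-5.2);X=np.array([np.cos(a),np.sin(a)]);Y=np.array([-X[1],X[0]]);O=np.array([.6013,-.1978])
for (u,v) in((386,249),(424,292)):
    p=P[v-12:v+12,u-12:u+12].reshape(-1,3);p=p[(p[:,2]>.074)&(p[:,2]<.089)&(np.hypot(*(p[:,:2]-np.median(p[:,:2],0)).T)<.05)]
    L=np.c_[(p[:,:2]-O)@X,(p[:,:2]-O)@Y]*1000
    print(len(p),p.mean(0).round(4),"jig mean",L.mean(0),"rng",np.percentile(L,[3,97],axis=0).round(1).tolist(),cv2.minAreaRect(L.astype(np.float32)))
```

```text
75 [ 0.5893 -0.0984  0.0811] jig mean [-20.9585614   97.94211733] rng [[-26.8, 85.2], [-13.4, 112.7]] ((-19.978994369506836, 100.0738525390625), (14.61927604675293, 30.347858428955078), 3.248321771621704)
96 [ 0.5766 -0.2471  0.081 ] jig mean [-20.08671622 -51.34105518] rng [[-26.1, -64.9], [-11.7, -35.8]] ((-18.68265724182129, -50.64688491821289), (15.583087921142578, 30.54899787902832), 0.5276280045509338)
```

Jig yaw is about -5.1°, with the rail-face origin at (0.601,-0.198). The peg midpoint is at jig y≈+24 mm: pegs at x≈-20, 149 mm apart, tops at 81 mm, all consistent with the description. The hanger is at (0.4475,0.256), yaw -2.6°. Now moving above it.

>>> play_rows(
  steps=[
    {"dx": -32,"dy": 21.5,"claw": 45},
    {"dx": -32,"dy": 21.5,"claw": 45},
    {"dx": -32,"dy": 21.5,"claw": 45},
    {"dx": -32,"dy": 21.5,"claw": 45},
    {"dx": -32,"dy": 21.5,"claw": 45},
    {"dx": -32,"dy": 21.5,"claw": 45},
    {"dx": -32,"dy": 21.5,"claw": 45},
    {"dx": -32,"dy": 21.5,"claw": 45},
    {"az": -8,"claw": 45},
    {"az": -8,"claw": 45},
    {"az": -8,"claw": 45},
    {"az": -8,"claw": 45},
    {"az": -8,"claw": 45},
    {"az": -8,"claw": 45},
    {"az": -8,"claw": 45},
    {"az": -8,"claw": 45},
    {"az": -8,"claw": 45},
    {"az": -8,"claw": 45},
  ],
)

```text
invalid input at $.steps[0]: expected keys ax, ay, az, dx, dy, dz, claw
```

>>> play_rows(
  steps=[
    {"az": -7.4,"dz": 20,"claw": 45},
    {"dz": 20,"claw": 45},
    {"dz": 20,"claw": 45},
    {"dz": 20,"claw": 45},
    {"claw": 45},
    {"claw": 45},
  ],
)

```text
invalid input at $.steps[0]: expected keys ax, ay, az, dx, dy, dz, claw
```

```bash
cat >> h.py <<'E'
def st():
    s=sense();R=s["ee_rot"];print(s["time_s"],"tcp",s["tcp_pos"].round(4),"yaw",np.degrees(np.arctan2(R[1,0],R[0,0])).round(2),"z",R[:,2].round(4),"F",s["wrist_force"].round(2),"M",s["moment"].round(3),"w",round(s["gripper_width"]*87,1),"gf",s["gripper_force"]);return s
E
python3 - <<'E'
from h import *
s=st();c=capture("wrist");cv2.imwrite("pics/w1.png",c["frame"])
for n in("scene","side","wrist"):
    c=c if n=="wrist" else capture(n)
    P=cloud(c);hsv=cv2.cvtColor(c["frame"],cv2.COLOR_BGR2HSV)
    m=(cv2.inRange(hsv,(100,120,30),(125,255,255))>0)&(c["range_z"]>0)&(P[...,0]>.39)&(P[...,0]<.51)&(P[...,1]>.21)&(P[...,1]<.3)
    for lo,hi,x0,x1 in((.062,.08,.39,.44),(.062,.08,.46,.51),(.044,.055,.43,.475)):
        p=P[m&(P[...,2]>lo)&(P[...,2]<hi)&(P[...,0]>x0)&(P[...,0]<x1)]
        if len(p)>8: print(n,lo,len(p),p.mean(0).round(4),cv2.minAreaRect((p[:,:2]*1000).astype(np.float32)))
E
```

```text
0.1 tcp [0.6245 0.     0.2356] yaw -90.01 z [-1.9e-03 -1.0e-04 -1.0e+00] F [ 0.23  0.07 -0.2 ] M [-0.036  0.058  0.047] w 87.0 gf 0.0
scene 0.062 37 [0.4193 0.2582 0.066 ] ((419.1031799316406, 257.2198791503906), (13.708733558654785, 11.673347473144531), 77.00465393066406)
scene 0.062 110 [0.4854 0.2559 0.0675] ((484.6893615722656, 254.4885711669922), (58.93440628051758, 7.937361717224121), 88.27874755859375)
scene 0.044 119 [0.4508 0.2562 0.0486] ((451.1647644042969, 255.1451416015625), (15.010649681091309, 41.89623260498047), 87.51639556884766)
side 0.062 9 [0.4144 0.2528 0.0667] ((414.7890930175781, 251.8758087158203), (5.976019382476807, 10.279256820678711), 10.479479789733887)
side 0.062 18 [0.4795 0.2494 0.0667] ((480.07440185546875, 249.65023803710938), (45.16217041015625, 3.6279983520507812), 86.82008361816406)
side 0.044 63 [0.4533 0.2499 0.0493] ((452.6013488769531, 251.2329559326172), (14.60237979888916, 42.94353485107422), 87.77066040039062)
wrist 0.062 9 [0.4144 0.2528 0.0667] ((414.7890930175781, 251.8758087158203), (5.976019382476807, 10.279256820678711), 10.479479789733887)
wrist 0.062 18 [0.4795 0.2494 0.0667] ((480.07440185546875, 249.65023803710938), (45.16217041015625, 3.6279983520507812), 86.82008361816406)
wrist 0.044 63 [0.4533 0.2499 0.0493] ((452.6013488769531, 251.2329559326172), (14.60237979888916, 42.94353485107422), 87.77066040039062)
```

View pics/w1.png

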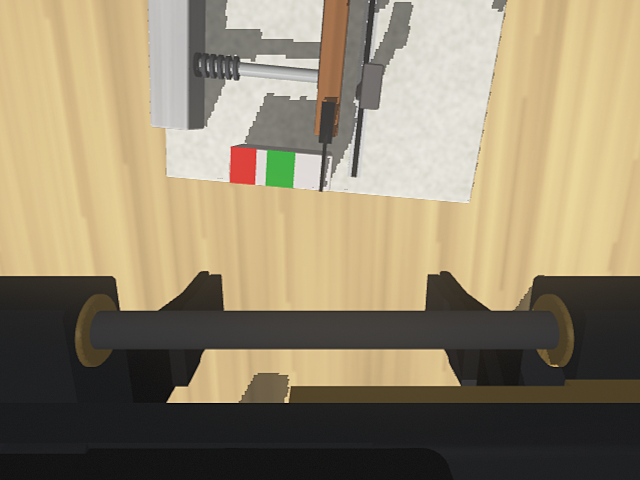

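The wrist view shows the gauge at rest with the pointer at (323,160), green at (280,168) and red at (243,165). The rows were refused because every key is required, so I'm resending them.

>>> play_rows(
  steps=[
    {"ax": 0,"ay": 0,"az": 0,"dx": -32,"dy": 21.5,"dz": 0,"claw": 45},
    {"ax": 0,"ay": 0,"az": 0,"dx": -32,"dy": 21.5,"dz": 0,"claw": 45},
    {"ax": 0,"ay": 0,"az": 0,"dx": -32,"dy": 21.5,"dz": 0,"claw": 45},
    {"ax": 0,"ay": 0,"az": 0,"dx": -32,"dy": 21.5,"dz": 0,"claw": 45},
    {"ax": 0,"ay": 0,"az": 0,"dx": -32,"dy": 21.5,"dz": 0,"claw": 45},
    {"ax": 0,"ay": 0,"az": 0,"dx": -32,"dy": 21.5,"dz": 0,"claw": 45},
    {"ax": 0,"ay": 0,"az": 0,"dx": -32,"dy": 21.5,"dz": 0,"claw": 45},
    {"ax": 0,"ay": 0,"az": 0,"dx": -32,"dy": 21.5,"dz": 0,"claw": 45},
    {"ax": 0,"ay": 0,"az": -8,"dx": 0,"dy": 0,"dz": 0,"claw": 45},
    {"ax": 0,"ay": 0,"az": -8,"dx": 0,"dy": 0,"dz": 0,"claw": 45},
    {"ax": 0,"ay": 0,"az": -8,"dx": 0,"dy": 0,"dz": 0,"claw": 45},
    {"ax": 0,"ay": 0,"az": -8,"dx": 0,"dy": 0,"dz": 0,"claw": 45},
    {"ax": 0,"ay": 0,"az": -8,"dx": 0,"dy": 0,"dz": 0,"claw": 45},
    {"ax": 0,"ay": 0,"az": -8,"dx": 0,"dy": 0,"dz": 0,"claw": 45},
    {"ax": 0,"ay": 0,"az": -8,"dx": 0,"dy": 0,"dz": 0,"claw": 45},
    {"ax": 0,"ay": 0,"az": -8,"dx": 0,"dy": 0,"dz": 0,"claw": 45},
    {"ax": 0,"ay": 0,"az": -8,"dx": 0,"dy": 0,"dz": 0,"claw": 45},
    {"ax": 0,"ay": 0,"az": -8,"dx": 0,"dy": 0,"dz": 0,"claw": 45},
    {"ax": 0,"ay": 0,"az": -7.4,"dx": 0,"dy": 0,"dz": 20,"claw": 45},
    {"ax": 0,"ay": 0,"az": 0,"dx": 0,"dy": 0,"dz": 20,"claw": 45},
  ],
)

```text
time_s: 2.25
tcp_pos: [0.4532, 0.2563, 0.1966]
ee_rot: [[0.999, -0.043, 0.001], [-0.043, -0.999, 0.002], [0.001, -0.002, -1.0]]
wrist_force: [-0.0, 0.6, -0.4]
gripper_width: 0.52
gripper_force: 0.0
```

>>> play_rows(
  steps=[
    {"ax": 0,"ay": 0,"az": 0,"dx": 0,"dy": 0,"dz": 20,"claw": 45},
    {"ax": 0,"ay": 0,"az": 0,"dx": 0,"dy": 0,"dz": 20,"claw": 45},
    {"ax": 0,"ay": 0,"az": 0,"dx": 0,"dy": 0,"dz": 0,"claw": 45},
    {"ax": 0,"ay": 0,"az": 0,"dx": 0,"dy": 0,"dz": 0,"claw": 45},
  ],
)

```text
time_s: 2.65
tcp_pos: [0.4532, 0.2561, 0.1569]
ee_rot: [[0.999, -0.045, 0.0], [-0.045, -0.999, -0.0], [0.0, 0.0, -1.0]]
wrist_force: [0.2, -0.5, 0.9]
gripper_width: 0.519
gripper_force: 0.0
```

Run:
```python
from h import *
s=st()
for n in("wrist","side"):
    c=capture(n)
    if n=="wrist":cv2.imwrite("pics/w2.png",c["frame"])
    P=cloud(c);hsv=cv2.cvtColor(c["frame"],cv2.COLOR_BGR2HSV)
    m=(cv2.inRange(hsv,(100,120,30),(125,255,255))>0)&(c["range_z"]>0)&(P[...,0]>.39)&(P[...,0]<.51)&(P[...,1]>.21)&(P[...,1]<.3)
    for lo,hi,x0,x1 in((.062,.08,.39,.44),(.062,.08,.46,.51),(.044,.055,.43,.475)):
        p=P[m&(P[...,2]>lo)&(P[...,2]<hi)&(P[...,0]>x0)&(P[...,0]<x1)]
        if len(p)>8: print(n,lo,len(p),p.mean(0).round(4),cv2.minAreaRect((p[:,:2]*1000).astype(np.float32)))
```

```text
2.65 tcp [0.4532 0.2561 0.1569] yaw -2.58 z [ 2.e-04 -4.e-04 -1.e+00] F [ 0.15 -0.48  0.94] M [-0.037  0.023 -0.018] w 45.2 gf 0.0
wrist 0.062 335 [0.417  0.2565 0.0685] ((416.6291198730469, 256.4416198730469), (12.727410316467285, 10.97425365447998), 87.42681121826172)
wrist 0.062 666 [0.4822 0.2473 0.0705] ((482.3634948730469, 253.54684448242188), (58.39258575439453, 5.101001739501953), 87.00335693359375)
wrist 0.044 1221 [0.4509 0.2552 0.0506] ((450.9263000488281, 255.1457061767578), (12.612465858459473, 42.25093460083008), 87.28752899169922)
side 0.062 9 [0.414  0.2524 0.0679] ((414.9800109863281, 253.14242553710938), (10.628118515014648, 4.696683883666992), 46.74359130859375)
side 0.062 18 [0.4799 0.2515 0.0651] ((479.9311828613281, 252.65235900878906), (44.84007263183594, 2.599459648132324), 86.89347839355469)
side 0.044 64 [0.4526 0.2502 0.0492] ((452.07354736328125, 250.8217315673828), (13.399835586547852, 44.56337356567383), 87.75029754638672)
```

View pics/w2.png

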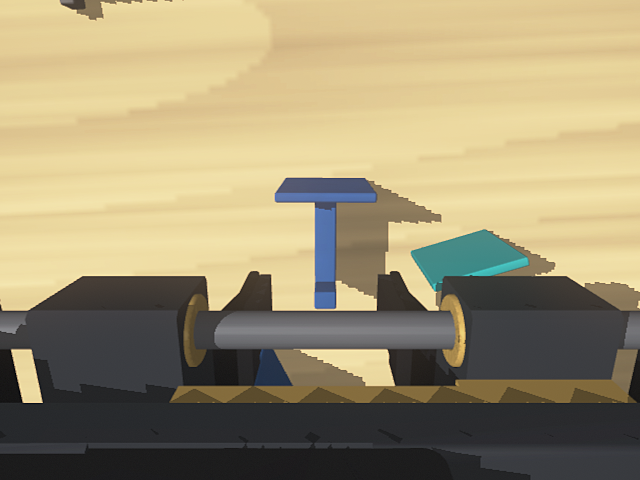

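The wrist view shows the hanger centred between the fingers: plate (326,190), rib (325,245), lip (325,298). The turquoise one is clear to the right at (470,258). Measurements agree to 2 mm. Descending with a small correction, then gripping.

>>> play_rows(
  steps=[
    {"ax": 0,"ay": 0,"az": 0,"dx": -2,"dy": 0.8,"dz": 25,"claw": 45},
    {"ax": 0,"ay": 0,"az": 0,"dx": 0,"dy": 0,"dz": 25,"claw": 45},
    {"ax": 0,"ay": 0,"az": 0,"dx": 0,"dy": 0,"dz": 25,"claw": 45},
    {"ax": 0,"ay": 0,"az": 0,"dx": 0,"dy": 0,"dz": 25,"claw": 45},
    {"ax": 0,"ay": 0,"az": 0,"dx": 0,"dy": 0,"dz": 15,"claw": 45},
    {"ax": 0,"ay": 0,"az": 0,"dx": 0,"dy": 0,"dz": 10,"claw": 45},
    {"ax": 0,"ay": 0,"az": 0,"dx": 0,"dy": 0,"dz": 0,"claw": 45},
    {"ax": 0,"ay": 0,"az": 0,"dx": 0,"dy": 0,"dz": 0,"claw": 30},
    {"ax": 0,"ay": 0,"az": 0,"dx": 0,"dy": 0,"dz": 0,"claw": 5},
    {"ax": 0,"ay": 0,"az": 0,"dx": 0,"dy": 0,"dz": 0,"claw": 5},
    {"ax": 0,"ay": 0,"az": 0,"dx": 0,"dy": 0,"dz": 0,"claw": 5},
    {"ax": 0,"ay": 0,"az": 0,"dx": 0,"dy": 0,"dz": 0,"claw": 5},
    {"ax": 0,"ay": 0,"az": 0,"dx": 0,"dy": 0,"dz": 0,"claw": 5},
  ],
)

```text
time_s: 4.05
tcp_pos: [0.4511, 0.2555, 0.032]
ee_rot: [[0.999, -0.045, 0.0], [-0.045, -0.999, 0.0], [0.0, -0.0, -1.0]]
wrist_force: [-0.4, -0.2, 3.0]
gripper_width: 0.16
gripper_force: 30.0
```

```bash
python3 -c "
from h import *
st()"
```

```text
4.05 tcp [0.4511 0.2555 0.032 ] yaw -2.6 z [ 5.e-04  4.e-04 -1.e+00] F [-0.36 -0.15  3.01] M [-0.1    0.222 -0.04 ] w 13.9 gf 29.998645652085543
```

>>> play_rows(
  steps=[
    {"ax": 0,"ay": 0,"az": 0,"dx": 0,"dy": 0,"dz": -15,"claw": 5},
    {"ax": 0,"ay": 0,"az": 0,"dx": 0,"dy": 0,"dz": -25,"claw": 5},
    {"ax": 0,"ay": 0,"az": 0,"dx": 0,"dy": 0,"dz": -30,"claw": 5},
    {"ax": 0,"ay": 0,"az": 0,"dx": 0,"dy": 0,"dz": -30,"claw": 5},
    {"ax": 0,"ay": 0,"az": 0,"dx": 0,"dy": 0,"dz": -20,"claw": 5},
    {"ax": 0,"ay": 0,"az": 0,"dx": 5.4,"dy": 17.5,"dz": 0,"claw": 5},
    {"ax": 0,"ay": 0,"az": 0,"dx": 10.7,"dy": 35.1,"dz": 0,"claw": 5},
    {"ax": 0,"ay": 0,"az": 0,"dx": 10.7,"dy": 35.1,"dz": 0,"claw": 5},
    {"ax": 0,"ay": 0,"az": 0,"dx": 10.7,"dy": 35.1,"dz": 0,"claw": 5},
    {"ax": 0,"ay": 0,"az": 0,"dx": 10.7,"dy": 35.1,"dz": 0,"claw": 5},
    {"ax": 0,"ay": 0,"az": 0,"dx": 10.7,"dy": 35.1,"dz": 0,"claw": 5},
    {"ax": 0,"ay": 0,"az": 0,"dx": 10.7,"dy": 35.1,"dz": 0,"claw": 5},
    {"ax": 0,"ay": 0,"az": 0,"dx": 10.7,"dy": 35.1,"dz": 0,"claw": 5},
    {"ax": 0,"ay": 0,"az": 0,"dx": 10.7,"dy": 35.1,"dz": 0,"claw": 5},
    {"ax": 0,"ay": 0,"az": 0,"dx": 10.7,"dy": 35.1,"dz": 0,"claw": 5},
    {"ax": 0,"ay": 0,"az": 0,"dx": 10.7,"dy": 35.1,"dz": 0,"claw": 5},
    {"ax": 0,"ay": 0,"az": 0,"dx": 10.7,"dy": 35.1,"dz": 0,"claw": 5},
    {"ax": 0,"ay": 0,"az": 0,"dx": 5.4,"dy": 17.6,"dz": 0,"claw": 5},
    {"ax": 0,"ay": 0,"az": 2.5,"dx": 0,"dy": 0,"dz": 0,"claw": 5},
    {"ax": 0,"ay": 0,"az": 0,"dx": 0,"dy": 0,"dz": 0,"claw": 5},
  ],
)

```text
time_s: 6.05
tcp_pos: [0.5595, -0.1719, 0.1505]
ee_rot: [[0.996, -0.091, -0.002], [-0.091, -0.996, 0.0], [-0.002, -0.0, -1.0]]
wrist_force: [0.1, -0.1, -2.1]
gripper_width: 0.156
gripper_force: 30.0
```

Run:
```python
from h import *
s=st()
c=capture("wrist");cv2.imwrite("pics/w3.png",c["frame"]);P=cloud(c);R=s["ee_rot"]
import pickle;pickle.dump((c,s),open("w3.pkl","wb"))
L=(P-s["tcp_pos"])@R   # tool frame
hsv=cv2.cvtColor(c["frame"],cv2.COLOR_BGR2HSV);ok=c["range_z"]>0
b=ok&(cv2.inRange(hsv,(100,120,30),(125,255,255))>0)&(np.linalg.norm(L,axis=2)<.12)
p=L[b]*1000;top=p[(p[:,2]<-20)&(p[:,0]>20)];print("plate top tool mm",len(top),top.mean(0),cv2.minAreaRect(top[:,:2].astype(np.float32)))
rb=p[(p[:,2]>-16)&(p[:,2]<-5)&(p[:,0]<25)];print("rib",len(rb),rb.mean(0) if len(rb) else 0)
W=ok&(P[...,0]>.4)&(P[...,0]<.85)&(abs(P[...,1]+.17)<.25)
pk=(W&(P[...,2]>.075)&(P[...,2]<.09)&~b).astype(np.uint8);pk=cv2.morphologyEx(pk,cv2.MORPH_OPEN,np.ones((3,3)))
k,lb,stt,ce=cv2.connectedComponentsWithStats(pk)
for i in range(1,k):
    if stt[i,4]>60:
        q=P[lb==i];ql=L[lb==i]*1000;print("peg?",ce[i],stt[i,4],q.mean(0).round(4),"tool",ql.mean(0).round(1),cv2.minAreaRect(ql[:,:2].astype(np.float32)))
br=W&(cv2.inRange(hsv,(3,90,30),(17,255,220))>0)&(P[...,2]>.056)&(P[...,2]<.068)
q=P[br];print("rail top",len(q),cv2.minAreaRect((q[:,:2]*1000).astype(np.float32)),cv2.minAreaRect((L[br][:,:2]*1000).astype(np.float32)))
```

```text
6.05 tcp [ 0.5595 -0.1719  0.1505] yaw -5.2 z [-2.e-03  5.e-04 -1.e+00] F [ 0.13 -0.15 -2.09] M [-0.093  0.033  0.035] w 13.6 gf 29.99892714433372
plate top tool mm 6523 [ 32.50716873   1.68138484 -34.76504217] ((27.949241638183594, 0.46338844299316406), (13.19204330444336, 59.18226623535156), 0.021806398406624794)
rib 3 [ 9.17504966 -6.88982118 -7.30417988]
peg? [181.78131084 210.06099935] 1541 [ 0.5913 -0.098   0.082 ] tool [ 25.1 -76.5  68.5] ((24.54903793334961, -77.19874572753906), (30.244598388671875, 13.876853942871094), 89.7237777709961)
peg? [454.56578095 209.8742709 ] 1543 [ 0.5782 -0.2452  0.0822] tool [25.4 71.3 68.3] ((24.903030395507812, 72.2607650756836), (14.174395561218262, 30.246173858642578), 0.3349749445915222)
rail top 13960 ((619.0784301757812, -170.3056640625), (320.0126953125, 71.71500396728516), 73.0255126953125) ((59.3568000793457, -7.0051116943359375), (71.71410369873047, 320.01239013671875), 11.772515296936035)
```

View pics/w3.png

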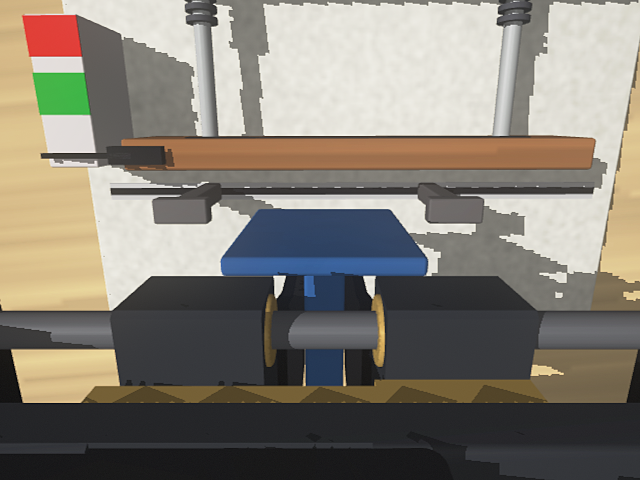

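The wrist view shows the hanger square, with its plate at (324,265) midway between the peg heads at (182,210) and (454,210). The pointer is at rest. It needs a 3 mm shift in -y; then I'll lower it.

>>> play_rows(
  steps=[
    {"ax": 0,"ay": 0,"az": 0,"dx": 0,"dy": -3,"dz": 10,"claw": 5},
    {"ax": 0,"ay": 0,"az": 0,"dx": 0,"dy": 0,"dz": 20,"claw": 5},
    {"ax": 0,"ay": 0,"az": 0,"dx": 0,"dy": 0,"dz": 20,"claw": 5},
    {"ax": 0,"ay": 0,"az": 0,"dx": 0,"dy": 0,"dz": 20,"claw": 5},
    {"ax": 0,"ay": 0,"az": 0,"dx": 0,"dy": 0,"dz": 20,"claw": 5},
    {"ax": 0,"ay": 0,"az": 0,"dx": 0,"dy": 0,"dz": 8,"claw": 5},
    {"ax": 0,"ay": 0,"az": 0,"dx": 0,"dy": 0,"dz": 4,"claw": 5},
    {"ax": 0,"ay": 0,"az": 0,"dx": 0,"dy": 0,"dz": 0,"claw": 5},
    {"ax": 0,"ay": 0,"az": 0,"dx": 0,"dy": 0,"dz": 0,"claw": 5},
  ],
)

```text
time_s: 7.0
tcp_pos: [0.5612, -0.1682, 0.0504]
ee_rot: [[0.996, -0.088, 0.002], [-0.088, -0.996, -0.0], [0.002, 0.0, -1.0]]
wrist_force: [-0.7, 0.1, -2.0]
gripper_width: 0.156
gripper_force: 30.0
```

>>> play_rows(
  steps=[
    {"ax": 0,"ay": 0,"az": 0,"dx": 0,"dy": 0,"dz": 1,"claw": 5},
    {"ax": 0,"ay": 0,"az": 0,"dx": 0,"dy": 0,"dz": 1,"claw": 5},
    {"ax": 0,"ay": 0,"az": 0,"dx": 0,"dy": 0,"dz": 0,"claw": 5},
  ],
)

```text
time_s: 7.3
tcp_pos: [0.5605, -0.1683, 0.0478]
ee_rot: [[0.996, -0.089, 0.001], [-0.089, -0.996, 0.0], [0.001, -0.0, -1.0]]
wrist_force: [0.8, -0.1, -1.4]
gripper_width: 0.158
gripper_force: 30.0
```

```bash
cat > chk.py <<'E'
from h import *
import sys
s=st();c=capture("wrist");cv2.imwrite(f"pics/{sys.argv[1]}.png",c["frame"]);P=cloud(c);R=s["ee_rot"];L=(P-s["tcp_pos"])@R*1000
hsv=cv2.cvtColor(c["frame"],cv2.COLOR_BGR2HSV);ok=c["range_z"]>0
b=ok&(cv2.inRange(hsv,(100,120,30),(125,255,255))>0)&(np.linalg.norm(L,axis=2)<120)
p=L[b];t=p[p[:,2]<-32];print("plate top",t.mean(0).round(1),cv2.minAreaRect(t[:,:2].astype(np.float32)))
pk=(ok&(P[...,2]>.076)&(P[...,2]<.088)&~b&(abs(L[...,1])<110)&(P[...,0]>.5)&(L[...,0]>-40)).astype(np.uint8)
k,lb,stt,ce=cv2.connectedComponentsWithStats(cv2.morphologyEx(pk,cv2.MORPH_OPEN,np.ones((3,3))))
for i in range(1,k):
    if stt[i,4]>300:print("peg",ce[i].round(),stt[i,4],cv2.minAreaRect(L[lb==i][:,:2].astype(np.float32)))
r=ok&(cv2.inRange(hsv,(3,90,30),(17,255,220))>0)&(P[...,2]>.058)&(P[...,2]<.066)&(abs(L[...,0]-55)<40)&(abs(L[...,1])<120)
q=L[r];lo=[];bins=np.arange(-100,101,20)
for a in bins[:-1]:
    z=q[(q[:,1]>=a)&(q[:,1]<a+20)]
    if len(z)>20: lo.append((a+10,np.percentile(z[:,0],50)))
lo=np.array(lo)
if len(lo)>2:
    f=np.polyfit(lo[:,0],lo[:,1],1);print("rail centreline at y0 tool x",f[1].round(1),"angle deg",np.degrees(f[0]).round(2),"resid",(lo[:,1]-np.polyval(f,lo[:,0])).round(1))
E
python3 chk.py w4
```

```text
7.3 tcp [ 0.5605 -0.1683  0.0478] yaw -5.11 z [ 5.e-04  0.e+00 -1.e+00] F [ 0.84 -0.12 -1.42] M [-0.124  0.059  0.027] w 13.8 gf 29.998348359949887
plate top [ 32.1   0.6 -37.7] ((31.31226348876953, 0.4441947937011719), (59.37801742553711, 6.689425468444824), 89.82823944091797)
peg [571. 281.] 4996 ((24.11006736755371, 75.80301666259766), (31.175451278686523, 14.405525207519531), 89.77713012695312)
peg [ 79. 281.] 4991 ((23.817584991455078, -73.70909118652344), (31.114418029785156, 15.020105361938477), 89.89286804199219)
peg [295. 367.] 627 ((-2.9604625701904297, -8.575541496276855), (4.971646308898926, 15.069966316223145), 89.92259216308594)
peg [354. 367.] 627 ((-3.044198989868164, 10.001626968383789), (14.53920841217041, 4.970592498779297), 0.2893959581851959)
rail centreline at y0 tool x 53.7 angle deg -0.36 resid [ 1.7 -0.8 -0.6 -0.5 -0.3 -0.2 -0.1  0.1  0.2  0.4]
```

>>> play_rows(
  steps=[
    {"ax": 0,"ay": 0,"az": 0,"dx": 0,"dy": 0.5,"dz": 1,"claw": 5},
    {"ax": 0,"ay": 0,"az": 0,"dx": 0,"dy": 0,"dz": 1,"claw": 5},
    {"ax": 0,"ay": 0,"az": 0,"dx": 0,"dy": 0,"dz": 0.7,"claw": 5},
    {"ax": 0,"ay": 0,"az": 0,"dx": 0,"dy": 0,"dz": 0,"claw": 5},
    {"ax": 0,"ay": 0,"az": 0,"dx": 0,"dy": 0,"dz": 0,"claw": 5},
  ],
)

```text
time_s: 7.85
tcp_pos: [0.5604, -0.1688, 0.0448]
ee_rot: [[0.996, -0.089, -0.0], [-0.089, -0.996, -0.0], [-0.0, 0.0, -1.0]]
wrist_force: [0.5, -0.1, -2.0]
gripper_width: 0.156
gripper_force: 30.0
```

>>> play_rows(
  steps=[
    {"ax": 0,"ay": 0,"az": 0,"dx": 0,"dy": 0,"dz": 0.5,"claw": 5},
    {"ax": 0,"ay": 0,"az": 0,"dx": 0,"dy": 0,"dz": 0.5,"claw": 5},
    {"ax": 0,"ay": 0,"az": 0,"dx": 0,"dy": 0,"dz": 0,"claw": 5},
  ],
)

```text
time_s: 8.15
tcp_pos: [0.5605, -0.1688, 0.044]
ee_rot: [[0.996, -0.089, 0.0], [-0.089, -0.996, -0.0], [0.0, 0.0, -1.0]]
wrist_force: [-0.8, 1.0, -0.4]
gripper_width: 0.157
gripper_force: 30.0
```

>>> play_rows(
  steps=[
    {"ax": 0,"ay": 0,"az": 0,"dx": 0,"dy": 0,"dz": 0.5,"claw": 5},
    {"ax": 0,"ay": 0,"az": 0,"dx": 0,"dy": 0,"dz": 0,"claw": 5},
    {"ax": 0,"ay": 0,"az": 0,"dx": 0,"dy": 0,"dz": 0,"claw": 5},
  ],
)

```text
time_s: 8.45
tcp_pos: [0.5605, -0.1688, 0.044]
ee_rot: [[0.996, -0.089, 0.0], [-0.089, -0.996, -0.0], [0.0, 0.0, -1.0]]
wrist_force: [-1.6, 0.7, 5.8]
gripper_width: 0.16
gripper_force: 30.0
```

```bash
python3 -c "
from h import *
st()"
```

```text
8.45 tcp [ 0.5605 -0.1688  0.044 ] yaw -5.09 z [ 3.e-04 -1.e-04 -1.e+00] F [-1.58  0.71  5.81] M [ 0.282  0.69  -0.048] w 13.9 gf 29.99879046343267
```

The hanger is on the base, with about 6 N of downforce. Now pressing in stages.

>>> play_rows(
  steps=[
    {"ax": 0,"ay": 0,"az": 0,"dx": 2,"dy": 0,"dz": -0.1,"claw": 5},
    {"ax": 0,"ay": 0,"az": 0,"dx": 3,"dy": 0,"dz": 0,"claw": 5},
    {"ax": 0,"ay": 0,"az": 0,"dx": 3,"dy": 0,"dz": 0,"claw": 5},
    {"ax": 0,"ay": 0,"az": 0,"dx": 3,"dy": 0,"dz": 0,"claw": 5},
    {"ax": 0,"ay": 0,"az": 0,"dx": 3,"dy": 0,"dz": 0,"claw": 5},
    {"ax": 0,"ay": 0,"az": 0,"dx": 3,"dy": 0,"dz": 0,"claw": 5},
    {"ax": 0,"ay": 0,"az": 0,"dx": 3,"dy": 0,"dz": 0,"claw": 5},
    {"ax": 0,"ay": 0,"az": 0,"dx": 3,"dy": 0,"dz": 0,"claw": 5},
    {"ax": 0,"ay": 0,"az": 0,"dx": 2,"dy": 0,"dz": 0,"claw": 5},
    {"ax": 0,"ay": 0,"az": 0,"dx": 0,"dy": 0,"dz": 0,"claw": 5},
    {"ax": 0,"ay": 0,"az": 0,"dx": 0,"dy": 0,"dz": 0,"claw": 5},
  ],
)

```text
time_s: 9.55
tcp_pos: [0.5787, -0.1711, 0.0442]
ee_rot: [[0.996, -0.09, -0.014], [-0.09, -0.996, 0.001], [-0.014, 0.001, -1.0]]
wrist_force: [-17.2, 2.7, 17.2]
gripper_width: 0.156
gripper_force: 30.0
```

```bash
python3 chk.py w5
```

```text
9.55 tcp [ 0.5787 -0.1711  0.0442] yaw -5.14 z [-1.440e-02  7.000e-04 -9.999e-01] F [-17.16   2.72  17.22] M [0.675 4.392 0.037] w 13.6 gf 30.003473083488643
plate top [ 31.9   0.7 -37.8] ((31.04439353942871, 0.3854866027832031), (59.448814392089844, 6.3189239501953125), 89.89429473876953)
peg [ 72. 358.] 1556 ((1.386955976486206, -76.23100280761719), (8.109085083007812, 27.96074867248535), 0.08549544215202332)
peg [294. 368.] 659 ((-2.135654926300049, -8.575849533081055), (4.97253942489624, 16.266298294067383), 89.95246887207031)
peg [355. 367.] 667 ((-2.0421667098999023, 10.071587562561035), (16.289196014404297, 4.984522819519043), 0.10333768278360367)
peg [574. 358.] 1438 ((1.150251865386963, 77.14156341552734), (8.067649841308594, 26.10355567932129), 1.5453801155090332)
rail centreline at y0 tool x 44.0 angle deg -0.29 resid [ 1.8 -0.7 -0.6 -0.5 -0.4 -0.3 -0.1  0.   0.3  0.5]
```

View pics/w5.png

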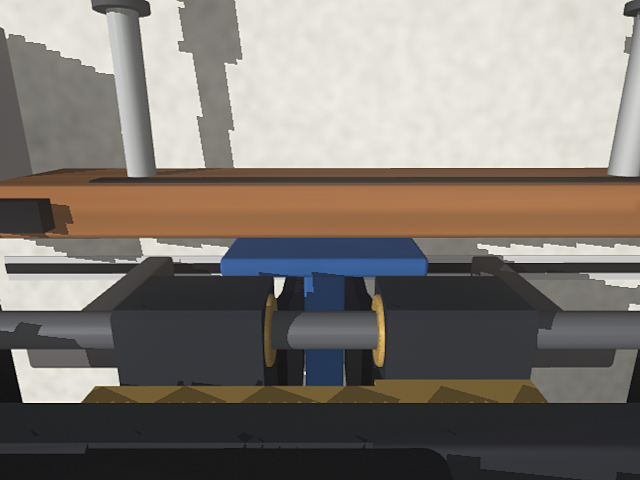

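The hanger has met the rail squarely and pushed it about 9 mm. However, the 17 N down and 17 N back at the wrist show the hanger jamming on the base by friction, since the rail should give only about 3 N. I'll unload it vertically.

>>> play_rows(
  steps=[
    {"ax": 0,"ay": 0,"az": 0,"dx": 0,"dy": 0,"dz": -0.4,"claw": 5},
    {"ax": 0,"ay": 0,"az": 0,"dx": 0,"dy": 0,"dz": -0.4,"claw": 5},
    {"ax": 0,"ay": 0,"az": 0,"dx": 0,"dy": 0,"dz": -0.4,"claw": 5},
    {"ax": 0,"ay": 0,"az": 0,"dx": 0,"dy": 0,"dz": 0,"claw": 5},
    {"ax": 0,"ay": 0,"az": 0,"dx": 0,"dy": 0,"dz": 0,"claw": 5},
  ],
)

```text
time_s: 10.1
tcp_pos: [0.579, -0.1711, 0.0443]
ee_rot: [[0.996, -0.09, -0.014], [-0.09, -0.996, 0.001], [-0.014, 0.0, -1.0]]
wrist_force: [-12.9, 0.8, 12.0]
gripper_width: 0.158
gripper_force: 30.0
```

```bash
python3 chk.py w6|grep -v peg
```

```text
10.1 tcp [ 0.579  -0.1711  0.0443] yaw -5.16 z [-1.390e-02  9.000e-04 -9.999e-01] F [-12.85   0.76  12.04] M [0.294 3.623 0.084] w 13.7 gf 30.002460102550685
plate top [ 31.9   0.8 -37.8] ((31.17226791381836, 0.5060367584228516), (59.3980827331543, 6.505374908447266), 89.80496215820312)
rail centreline at y0 tool x 44.0 angle deg -0.2 resid [ 1.6 -0.7 -0.5 -0.5 -0.3 -0.1 -0.   0.1  0.2  0.3]
```

>>> play_rows(
  steps=[
    {"ax": 0,"ay": 0,"az": 0,"dx": 0,"dy": 0,"dz": -0.4,"claw": 5},
    {"ax": 0,"ay": 0,"az": 0,"dx": 0,"dy": 0,"dz": -0.4,"claw": 5},
    {"ax": 0,"ay": 0,"az": 0,"dx": 0,"dy": 0,"dz": -0.4,"claw": 5},
    {"ax": 0,"ay": 0,"az": 0,"dx": 0,"dy": 0,"dz": 0,"claw": 5},
    {"ax": 0,"ay": 0,"az": 0,"dx": 0,"dy": 0,"dz": 0,"claw": 5},
  ],
)

```text
time_s: 10.65
tcp_pos: [0.5811, -0.1713, 0.0443]
ee_rot: [[0.996, -0.09, -0.009], [-0.09, -0.996, 0.001], [-0.009, 0.0, -1.0]]
wrist_force: [-5.9, -1.2, 1.4]
gripper_width: 0.152
gripper_force: 30.0
```

```bash
python3 chk.py w7|grep -v peg
```

```text
10.65 tcp [ 0.5811 -0.1713  0.0443] yaw -5.18 z [-9.3e-03  7.0e-04 -1.0e+00] F [-5.93 -1.16  1.4 ] M [-0.261  1.846 -0.013] w 13.3 gf 29.999662349000573
plate top [ 31.9   1.3 -37.8] ((31.122509002685547, 0.1932697296142578), (6.686633586883545, 59.81541061401367), 0.13489459455013275)
rail centreline at y0 tool x 44.1 angle deg -0.27 resid [ 1.5 -0.7 -0.5 -0.4 -0.3 -0.2 -0.   0.1  0.2  0.3]
```

Unloaded: the hanger is sliding freely, and the rail is back about 11 mm. I'll continue with a slight nose-up correction to keep it upright as the push grows.

>>> play_rows(
  steps=[
    {"ax": 0,"ay": 0.2,"az": 0,"dx": 2,"dy": 0,"dz": 0,"claw": 5},
    {"ax": 0,"ay": 0.2,"az": 0,"dx": 2,"dy": 0,"dz": 0,"claw": 5},
    {"ax": 0,"ay": 0.2,"az": 0,"dx": 2,"dy": 0,"dz": 0,"claw": 5},
    {"ax": 0,"ay": 0.1,"az": 0,"dx": 2,"dy": 0,"dz": 0,"claw": 5},
    {"ax": 0,"ay": 0.1,"az": 0,"dx": 2,"dy": 0,"dz": 0,"claw": 5},
    {"ax": 0,"ay": 0,"az": 0,"dx": 2,"dy": 0,"dz": 0,"claw": 5},
    {"ax": 0,"ay": 0,"az": 0,"dx": 0,"dy": 0,"dz": 0,"claw": 5},
    {"ax": 0,"ay": 0,"az": 0,"dx": 0,"dy": 0,"dz": 0,"claw": 5},
  ],
)

```text
time_s: 11.5
tcp_pos: [0.5894, -0.1721, 0.044]
ee_rot: [[0.996, -0.091, -0.004], [-0.091, -0.996, 0.0], [-0.004, 0.0, -1.0]]
wrist_force: [-12.9, 1.7, 7.2]
gripper_width: 0.156
gripper_force: 30.0
```

```bash
python3 chk.py w8|grep -v peg
```

```text
11.5 tcp [ 0.5894 -0.1721  0.044 ] yaw -5.2 z [-3.8e-03  3.0e-04 -1.0e+00] F [-12.87   1.69   7.2 ] M [0.282 3.817 0.049] w 13.6 gf 30.005672173574567
plate top [ 31.9   1.2 -37.8] ((31.084775924682617, 0.4615802764892578), (6.668098449707031, 59.28748321533203), 0.13657806813716888)
rail centreline at y0 tool x 44.0 angle deg -0.19 resid [ 1.5 -0.7 -0.6 -0.5 -0.3 -0.1  0.   0.1  0.1  0.3]
```

>>> play_rows(
  steps=[
    {"ax": 0,"ay": 0.1,"az": 0,"dx": 1,"dy": 0,"dz": -0.4,"claw": 5},
    {"ax": 0,"ay": 0.1,"az": 0,"dx": 2,"dy": 0,"dz": -0.1,"claw": 5},
    {"ax": 0,"ay": 0.1,"az": 0,"dx": 2,"dy": 0,"dz": -0.1,"claw": 5},
    {"ax": 0,"ay": 0.1,"az": 0,"dx": 2,"dy": 0,"dz": -0.1,"claw": 5},
    {"ax": 0,"ay": 0,"az": 0,"dx": 2,"dy": 0,"dz": -0.1,"claw": 5},
    {"ax": 0,"ay": 0,"az": 0,"dx": 2,"dy": 0,"dz": 0,"claw": 5},
    {"ax": 0,"ay": 0,"az": 0,"dx": 1.5,"dy": 0,"dz": 0,"claw": 5},
    {"ax": 0,"ay": 0,"az": 0,"dx": 0,"dy": 0,"dz": 0,"claw": 5},
    {"ax": 0,"ay": 0,"az": 0,"dx": 0,"dy": 0,"dz": 0,"claw": 5},
  ],
)

```text
time_s: 12.45
tcp_pos: [0.599, -0.1729, 0.044]
ee_rot: [[0.996, -0.091, -0.004], [-0.091, -0.996, 0.001], [-0.004, -0.0, -1.0]]
wrist_force: [-17.7, 2.2, 7.3]
gripper_width: 0.158
gripper_force: 30.0
```

```bash
python3 chk.py w9|grep -v peg
```

```text
12.45 tcp [ 0.599  -0.1729  0.044 ] yaw -5.24 z [-3.5e-03  6.0e-04 -1.0e+00] F [-17.71   2.18   7.31] M [0.555 4.928 0.114] w 13.7 gf 30.01072875224054
plate top [ 31.8   1.  -37.8] ((30.983482360839844, 0.4763946533203125), (59.2598762512207, 6.637635707855225), 89.7424545288086)
rail centreline at y0 tool x 44.0 angle deg -0.18 resid [ 1.7 -0.7 -0.6 -0.5 -0.4 -0.1  0.   0.1  0.2  0.4]
```

The rail is at about 29 mm. I'll take off the remaining friction load, let it settle, and check gauge and pegs from the scene camera.

>>> play_rows(
  steps=[
    {"ax": 0,"ay": 0,"az": 0,"dx": 0,"dy": 0,"dz": -0.3,"claw": 5},
    {"ax": 0,"ay": 0,"az": 0,"dx": 0,"dy": -0.4,"dz": -0.2,"claw": 5},
    {"ax": 0,"ay": 0,"az": 0,"dx": 0,"dy": 0,"dz": 0,"claw": 5},
    {"ax": 0,"ay": 0,"az": 0,"dx": 0,"dy": 0,"dz": 0,"claw": 5},
    {"ax": 0,"ay": 0,"az": 0,"dx": 0,"dy": 0,"dz": 0,"claw": 5},
    {"ax": 0,"ay": 0,"az": 0,"dx": 0,"dy": 0,"dz": 0,"claw": 5},
    {"ax": 0,"ay": 0,"az": 0,"dx": 0,"dy": 0,"dz": 0,"claw": 5},
    {"ax": 0,"ay": 0,"az": 0,"dx": 0,"dy": 0,"dz": 0,"claw": 5},
  ],
)

```text
time_s: 13.3
tcp_pos: [0.599, -0.1729, 0.0441]
ee_rot: [[0.996, -0.091, -0.004], [-0.091, -0.996, 0.0], [-0.004, 0.0, -1.0]]
wrist_force: [-16.4, -0.1, 5.5]
gripper_width: 0.16
gripper_force: 30.0
```

```bash
python3 chk.py w10|grep -v peg
python3 - <<'E'
from h import *
a=capture("scene");st();b=capture("side")
A=cv2.resize(a["frame"][160:310,150:320],(400,353))
B=cv2.resize(b["frame"][205:375,325:515],(400,358))[:353]
cv2.imwrite("pics/end1.png",np.hstack([A,B]))
E
```

```text
13.3 tcp [ 0.599  -0.1729  0.0441] yaw -5.25 z [-3.6e-03  3.0e-04 -1.0e+00] F [-16.44  -0.12   5.47] M [0.012 4.726 0.117] w 13.9 gf 30.010221269913018
plate top [ 31.9   1.1 -37.8] ((31.145118713378906, 0.3227424621582031), (6.589072227478027, 59.26937484741211), 0.024412909522652626)
rail centreline at y0 tool x 44.0 angle deg -0.16 resid [ 1.6 -0.7 -0.6 -0.5 -0.4 -0.1  0.   0.   0.2  0.3]
13.4 tcp [ 0.599  -0.1729  0.044 ] yaw -5.25 z [-3.6e-03  3.0e-04 -1.0e+00] F [-15.87   0.38   5.33] M [-2.000e-03  4.702e+00  9.500e-02] w 13.9 gf 30.010308232158422
```

View pics/end1.png

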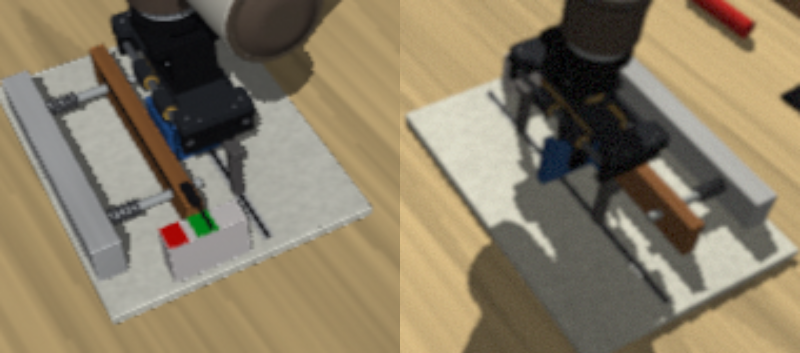

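The scene crop shows the pointer at (205,212), inside the green patch and clear of red at (175,236). The hanger is square on the rail and the readings are steady, so I'm handing it in.

```bash
python3 -c "
from h import *
print(finish_job());st()"
```

```text
the job is handed in; nothing more can be done
None
the job is handed in; nothing more can be done
```

I handed the job in with the hanger still gripped, standing on the base and pressed squarely against the rail midway between the pegs; the rail was pushed back about 29 mm, with the pointer steady in the green and never near red, though no verdict came back.

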